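# Close up the graphite die case

### The job

Close up the open grey die case: first push the upright metal flap over until it lies fully down over the three graphite dies, then swing the hinged cover over it until it is fully shut, without slamming it. Only push, from the bare outer faces: do not pinch the flap or the cover or touch their padded inner faces, do not lift anything, and leave the dies and everything else on the bench where they are.

Things in the scene. Friction and masses are not known exactly. Their poses are not given: they have to be found in the camera images.
- case: Grey plastic open-topped case, fixed to the bench, 220 (its x) x 180 (its y) x 90 mm high, walls 6 mm. Origin: centre of its underside on the bench. The retaining flap is hinged inside its -y long wall, the cover on the rim of its +y long wall; both hinge lines run along the case's x. The case is turned by up to 0.5 rad either way on the bench.
- flap (a joint): Angle of the flap, an aluminium plate 190 mm (along the hinge) x 105 mm (hinge to free edge) x 5 mm. 0 = folded level over the dies (hard stop; its outer face is then 77 mm above the bench, 13 mm below the rim), 1.57 = upright; starts at 1.3 to 1.58. It folds towards the case's +y. Stiff hinge (0.15 N m of friction): it stays where it is left and must be pushed all the way.
- flap_hinge (a point): Middle of the flap's hinge line, at case x 0, y -78 mm, 72 mm above the bench; axes parallel to the case's. With the flap at angle a, the outer (bare) face lies 5 mm off the plane through the hinge line, on the case's -y side when upright and on top when folded.
- flap_edge (a point): Middle of the flap's free edge, on the outer (bare) face, 105 mm from the hinge line. The inner face carries a black rubber pad, 182 x 71 x 8 mm, from 30 mm off the hinge line to 4 mm short of the free edge; not to be touched.
- cover (a joint): Angle of the cover, a grey plastic plate 220 mm (along the hinge) x 180 mm (hinge to free edge) x 10 mm. 0 = shut on the rim (hard stop; outer face then 100 mm above the bench), 1.57 = upright, more = leaning back (limit 1.95); starts at 1.6 to 1.9. It shuts towards the case's -y. Stiff hinge (0.38 N m of friction): it stays where left, push it all the way. An upright flap blocks it.
- cover_hinge (a point): Middle of the cover's hinge line, at case x 0, y +90 mm, 90 mm above the bench; axes parallel to the case's. The cover's outer (bare) face lies 10 mm off the plane through the hinge line, on the case's +y side when upright and on top when shut.
- cover_edge (a point): Middle of the cover's free edge, on the outer (bare) face, 180 mm from the hinge line. The inner face carries a cloth-covered lining, 204 x 160 x 8 mm, 8 mm short of the free edge and ends; not to be touched.
- die0: Graphite die: upright dark ring, 44 mm across, 18 mm bore, 45 mm high, standing loose in the -x pocket of the case on its floor (6 mm above the bench); origin at the centre of its underside. Leave it.
- die1: Graphite die: upright dark ring, 44 mm across, 18 mm bore, 45 mm high, standing loose in the middle pocket of the case on its floor (6 mm above the bench); origin at the centre of its underside. Leave it.
- die2: Graphite die: upright dark ring, 44 mm across, 18 mm bore, 45 mm high, standing loose in the +x pocket of the case on its floor (6 mm above the bench); origin at the centre of its underside. Leave it.
- jar_a: Clear glass jar, 48 mm across, 75 mm high, standing just outside the case's -y (flap) side; origin at the centre of its underside. Leave it.
- disc: Flat graphite disc, 110 mm across, 20 mm high, lying outside the case's +y (cover) side; origin at the centre of its underside. Leave it.
- jar_b: Amber glass jar, 60 mm across, 95 mm high, far to one side of the bench; origin at the centre of its underside. Leave it.
- mortar: White ceramic mortar bowl, 100 mm across, 55 mm high, far to one side; origin at the centre of its underside. Leave it.
- spatula: Thin steel laboratory spatula, 200 x 12 x 6 mm, lying on the bench beyond the case; origin under its middle. Leave it.

How it is judged:
By the outcome, as a careful person would: the job done as asked, in the order asked, and still so for the second after the job is handed in, with the robot touching nothing.
It also fails if it takes over 54 s, if anything falls off the work surface, if the arm or the gripper's body presses on something with over 40 N, if the wrist force passes 120 N, or if a joint passes its speed limit or range.

### The arm

A 6-joint arm with a two-finger parallel gripper is mounted at the origin on the work surface. World frame = base frame: x ahead of the robot, y to its left, z up, the work surface at z = 0. Lengths are in mm, angles in degrees, forces in N, time in s.
With the tool pointing down it reaches from about 325 to 925 mm from the base axis. Payload 3.1 kg.
Tool frame: the origin (TCP) lies at the very end of the fingers, on their centre line; the grasp point (between the pads) lies grasp_offset behind it (grasp_offset is the distance from the TCP to the grasp point, in mm); z points along the fingers, x is the direction in which the jaws open and shut, and the axes are right-handed (so a half turn about z gives the same grasp; the last joint's range is limited). The gripper opens to 85 mm and grips with 20 to 120 N. Pads are 22 mm wide; open, the fingers measure 114 mm over their backs; the gripper's body (76 mm by 85 mm) begins 54 mm behind the grasp point. The pads swing forward as they close: fully open they stand 13 mm farther back than shut.
Start: joints at [60.722, 12.427, 92.441, -0, 75.132, -6.429], TCP at [242.678, 575.974, 198.5] pointing down, gripper open.
Joint ranges: [-157.48, 157.48], [-44.54, 120.13], [17.64, 146.25], [-64.5, 244.5], [7.68, 150.69], [-147.95, 147.95]. Speed limits (degrees/s): [159.86, 159.86, 180, 180, 180, 180].

### API

Orientations are given as [roll, pitch, yaw] about the fixed x, y, z axes, in that order (R = Rz(yaw) Ry(pitch) Rx(roll)).
In Python, from station import * gives the robot as it stands. Calls block until the motion is done:
- goto(position, orientation): joint-space move of the TCP to a pose.
- move_l(position, attitude=None, speed=150): straight line of the TCP; attitude=None keeps the orientation; speed is the mean speed in mm/s.
- move_j(angles): joint-space move.
- grip(opening, squeeze=None): finger opening in mm; squeeze is the grip in N (None keeps the last); returns when the fingers have stopped.
- wait(seconds).
- solve_ik(position, orientation): joint angles nearest the present ones, or None.
- get_obs(): the state.
- get_image(name): name is "scene" or "side" or "wrist"; returns the picture (420x560x3 uint8, red, green, blue); there is no depth.
- get_calibration(name): a dict with "fx", "fy", "cx", "cy" (pixels), "R" (3x3) and "t" (3): a world point X has camera coordinates R X + t; the wrist camera has in their place "mount" (4x4, takes a point from camera to tool coordinates, whose origin is the TCP and whose axes are the tool frame's). Camera axes: x right, y down, z forward; pixel columns grow to the right and rows downward; lengths in mm; the calibration is good to about 2 mm. A picture is of the moment at which its call begins: read the wrist's pose just before it. get_calibration takes no time and is no camera call.
A pose or a line that the arm cannot do raises Unreachable and nothing moves.
- sign_off(): hands the job in, once; it reports no verdict.
Trained networks look in the newest picture that a camera, given by its name, has taken for a name from the list of things; names that differ only in an ending like _2 or _b are one class to them, and where a whole thing is asked for, a point or a joint stands for the part that bears it (a point fixed in the world has none). Each returns a list of dicts, best first, with "score" (0 to 1); they miss things now and then, are a little off and sometimes report something else, mostly with a low value. They report only what shows in the picture. A call takes as long as a camera call.
- spot_in(name, camera): "extent" ([centre column, centre row, width, height] in pixels, round what is visible of it).
- regions_of(name, camera): "region" (420x560 bool, what is visible of it) and "extent" ([centre column, centre row, width, height] in pixels, round what is visible of it).
The state is a dict: "t": time; "joint_pos": joint angles; "qvel": joint speeds; "effort": joint torques, N m; "tcp_pos": TCP position; "ee_rot": TCP orientation; "wrist_force": force on the tool from outside, world axes, zero at the start; "moment": the same for the moment, N m; "grip_width": finger opening in mm.
Only numpy, scipy, OpenCV 4.12 (cv2) and the standard library are available. Lean on these libraries where they do the work, as an engineer would, in place of code of your own. Each camera call takes 0.05 s, during which the arm holds its last target. There are 200 camera calls.

## Working session

There is one attempt and no reset: what is moved stays moved. The work goes in short steps, each a Python script; the robot and the scene stay as the last script left them, time stands still between calls to the robot, and variables do not carry over. Pictures are saved under pics/ and viewed, about 8 in all and at most 12, crops included, and the job is handed in when it is done.

```bash
ls; mkdir -p pics
python3 - <<'E'
from station import *
import cv2,numpy as np
o=get_obs();print(o)
ims=[]
for c in("scene","side"):
    im=get_image(c);cv2.imwrite(f"pics/{c}0.png",cv2.resize(im[:,:,::-1],(784,588)))
    k=get_calibration(c);print(c,{a:np.round(b,3).tolist() for a,b in k.items()})
    for n in("case","flap","cover","jar_a","disc","die0","jar_b","mortar","spatula"):
        for d in spot_in(n,c)[:2]: print(n,np.round(d["extent"]).tolist(),round(d["score"],2))
print(get_obs()["t"])
E
```

```text
pics
{'t': 0.0, 'joint_pos': array([ 6.07215500e+01,  1.24761160e+01,  9.25312362e+01,  9.51394864e-04,
        7.51311061e+01, -6.43018482e+00]), 'qvel': array([ 0.00525582,  0.07337613,  0.05374519, -0.01341877,  0.02570045,
       -0.0480219 ]), 'effort': array([-1.28934134e-03, -3.96835184e+01, -3.03857303e+01, -1.62208598e-04,
        9.80475656e-03,  6.35393135e-06]), 'tcp_pos': array([242.22510022, 575.16513868, 197.15017645]), 'ee_rot': array([-1.79983581e+02,  1.37484309e-01,  6.71515093e+01]), 'wrist_force': array([ 0.32480695, -0.30277022, -1.34533767]), 'moment': array([0.02364631, 0.02149114, 0.06061754]), 'grip_width': 85.64622441935524}
scene {'fx': 493.577, 'fy': 493.577, 'cx': 276.3, 'cy': 207.236, 'R': [[-0.754, 0.657, -0.013], [0.55, 0.621, -0.559], [-0.359, -0.428, -0.829]], 't': [461.351, -269.972, 1564.899]}
case [349.0, 216.0, 144.0, 118.0] 0.86
case [314.0, 184.0, 63.0, 55.0] 0.74
flap [316.0, 186.0, 62.0, 55.0] 0.69
flap [384.0, 265.0, 40.0, 39.0] 0.31
cover [375.0, 218.0, 90.0, 81.0] 0.77
jar_a [282.0, 183.0, 19.0, 24.0] 0.84
jar_a [196.0, 106.0, 17.0, 38.0]
[... 367 characters left out ...]
.0, 56.0, 55.0] 0.59
side {'fx': 497.656, 'fy': 497.656, 'cx': 280.402, 'cy': 209.693, 'R': [[0.83, -0.557, 0.017], [-0.363, -0.564, -0.742], [0.423, 0.61, -0.671]], 't': [-528.499, 297.67, 1318.579]}
case [221.0, 201.0, 111.0, 135.0] 0.56
flap [237.0, 217.0, 58.0, 50.0] 0.74
flap [182.0, 147.0, 22.0, 11.0] 0.55
cover [204.0, 169.0, 78.0, 78.0] 0.77
jar_a [264.0, 257.0, 20.0, 35.0] 0.85
jar_a [356.0, 356.0, 26.0, 44.0] 0.68
die0 [213.0, 238.0, 6.0, 12.0] 0.5
jar_b [264.0, 257.0, 20.0, 35.0] 0.85
jar_b [356.0, 356.0, 26.0, 44.0] 0.68
mortar [183.0, 147.0, 24.0, 9.0] 0.58
mortar [356.0, 356.0, 26.0, 40.0] 0.3
spatula [309.0, 210.0, 46.0, 20.0] 0.53
spatula [221.0, 200.0, 115.0, 134.0] 0.47
1.0
```

View pics/scene0.png

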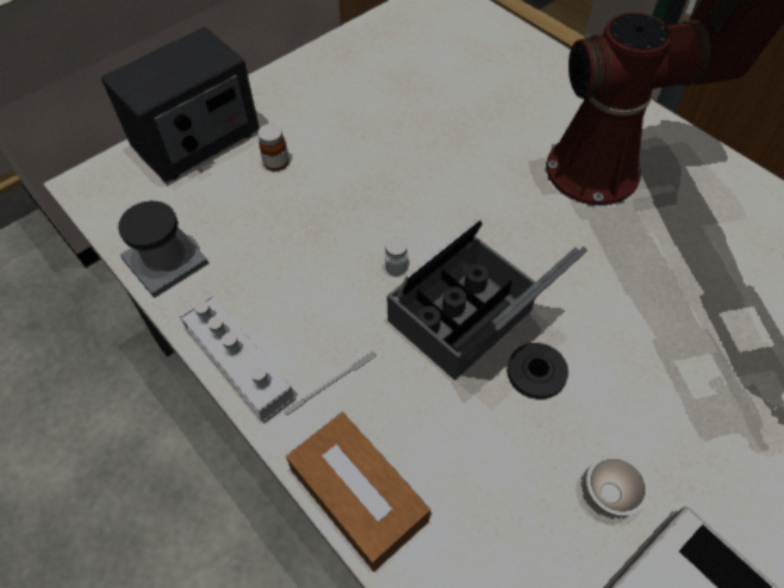

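View pics/side0.png

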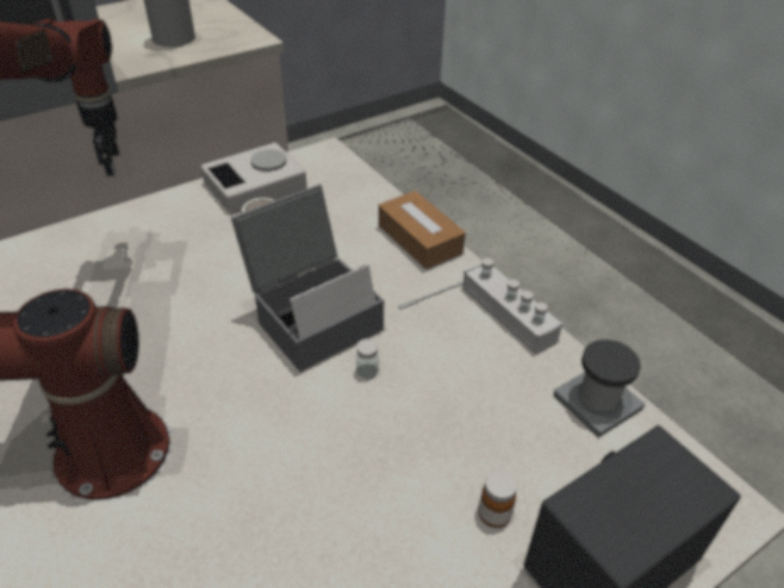

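The scene view shows the case at about (330,215) in original pixels. The flap is upright on the jar side and the cover leans back on the disc side. The side view confirms this, with the case at (225,200). I'll zoom in on both to pick corners.

Run:
```python
from station import *
import cv2,numpy as np
for c,(x,y,w,h,s) in dict(scene=(268,150,155,120,5),side=(160,125,128,148,4)).items():
    im=np.mean([get_image(c)[:,:,::-1].astype(float) for _ in range(4)],0)
    im=np.clip((im/255)**.6*255,0,255).astype(np.uint8)[y:y+h,x:x+w]
    im=cv2.resize(im,None,fx=s,fy=s,interpolation=cv2.INTER_CUBIC)
    for k in range(0,w,20): cv2.putText(im,str(x+k),(k*s,10),0,.35,(0,0,255),1);cv2.line(im,(k*s,0),(k*s,h*s),(0,0,255) if 0 else (120,120,200),1)
    for k in range(0,h,20): cv2.putText(im,str(y+k),(0,k*s+10),0,.35,(0,0,255),1);cv2.line(im,(0,k*s),(w*s,k*s),(120,120,200),1)
    cv2.imwrite(f"pics/{c}1.png",im)
```

```text
(no output)
```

View pics/scene1.png

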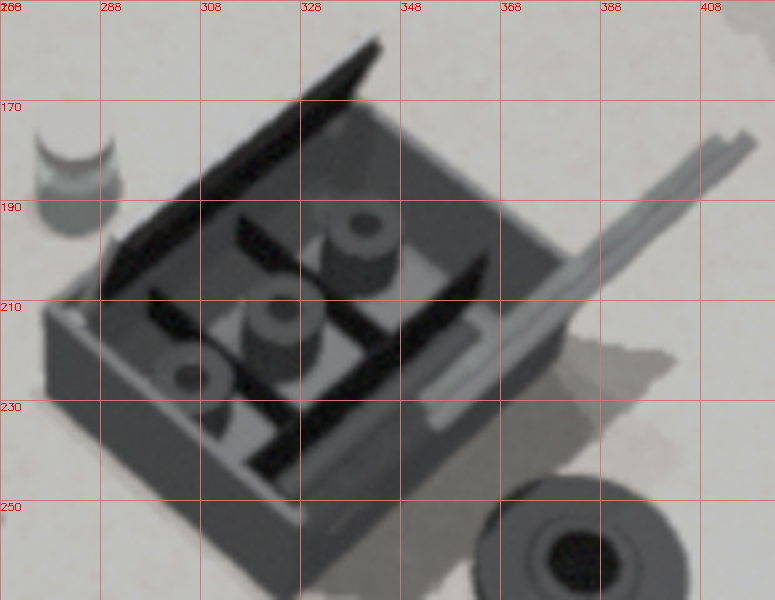

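View pics/side1.png

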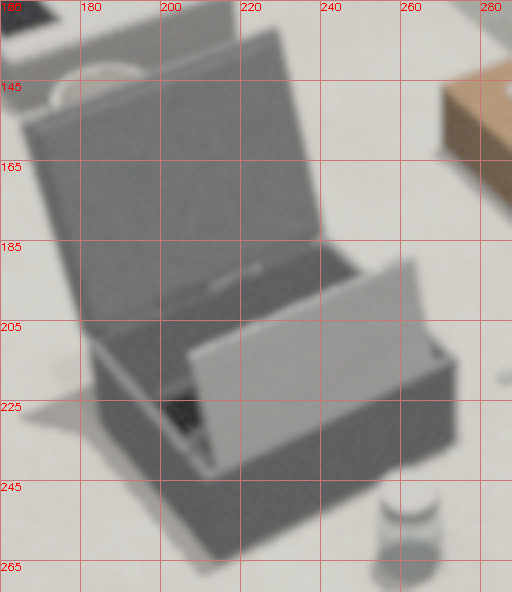

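The zoomed views give clear corners of the case, flap and cover in both cameras. I'll fit case x, y, yaw and both hinge angles by least squares.

```bash
cat > fit.py <<'E'
from station import *
import numpy as np
from scipy.optimize import least_squares
K={c:get_calibration(c) for c in("scene","side")}
def proj(c,X):
    k=K[c];p=np.asarray(k["R"])@X+k["t"];return np.array([k["fx"]*p[0]/p[2]+k["cx"],k["fy"]*p[1]/p[2]+k["cy"]])
def flap(x,r,a,d=0): return [x,-78+r*np.cos(a)-d*np.sin(a),72+r*np.sin(a)+d*np.cos(a)]
def cover(x,r,a,d=0): return [x,90-r*np.cos(a)+d*np.sin(a),90+r*np.sin(a)+d*np.cos(a)]
C=lambda sx,sy,z:(lambda f,c:[110*sx,90*sy,z])
F=lambda sx,d:(lambda f,c:flap(95*sx,105,f,d))
V=lambda sx,d:(lambda f,c:cover(110*sx,180,c,d))
def world(p,L):
    s,q=np.sin(p[2]),np.cos(p[2]);return np.array([p[0]+q*L[0]-s*L[1],p[1]+s*L[0]+q*L[1],L[2]])
E
cat > f1.py <<'E'
from fit import *
obs=[("scene",C(1,-1,90),277,212),("scene",C(1,-1,0),277,229),("scene",C(1,1,90),328.5,254.3),("scene",C(-1,1,90),382,202.4),
("scene",F(-1,2.5),343.6,157.8),("scene",V(1,5),353.5,232.5),("scene",V(-1,5),415.5,177.5),
("side",C(-1,-1,0),213.7,265.5),("side",C(-1,-1,90),212.5,245),("side",C(1,-1,90),274,215),("side",C(1,-1,0),274,235),("side",C(-1,1,90),182.5,210.7),
("side",F(-1,2.5),207.5,212.5),("side",F(1,2.5),263,189.7),("side",V(-1,10),165.3,155.5),("side",V(1,10),229,132)]
def res(p): return np.concatenate([proj(c,world(p,g(p[3],p[4])))-(u,v) for c,g,u,v in obs])
best=min((least_squares(res,[x,y,w,1.4,1.75],loss="soft_l1") for x in(400,600) for y in(0,250) for w in(-.4,0,.4)),key=lambda s:s.cost)
print(best.x,best.cost);print(np.round(best.fun.reshape(-1,2),1).tolist())
np.save("fit.npy",best.x)
# jar_a by base: ray to z
for n,c,u,v,z in(("jar_a","scene",282,195,5),("disc","scene",384,265,15)):
    k=K[c];R=np.asarray(k["R"]);d=R.T@[(u-k["cx"])/k["fx"],(v-k["cy"])/k["fy"],1];o=-R.T@k["t"];X=o+d*(z-o[2])/d[2]
    q=best.x;e=X[:2]-q[:2];print(n,X.round(),"local",[np.cos(q[2])*e[0]+np.sin(q[2])*e[1],-np.sin(q[2])*e[0]+np.cos(q[2])*e[1]])
E
python3 f1.py
```

```text
[4.93877033e+02 7.75291319e+01 5.51531220e-02 1.25381834e+00
 8.14457951e+00] 12.807695548261501
[[-1.9, -0.7], [-1.4, 0.5], [-1.9, 0.9], [1.9, 0.4], [-0.1, -1.3], [-1.2, 0.7], [0.6, -2.8], [0.7, 0.6], [-0.4, -0.0], [0.5, -0.9], [0.2, 0.1], [-1.2, -0.2], [-0.9, 0.8], [-0.9, -1.9], [-1.1, 0.0], [-0.4, -1.0]]
jar_a [522. -79.   5.] local [np.float64(18.982345246225243), np.float64(-157.5645379010933)]
disc [476. 266.  15.] local [np.float64(-7.542980456969913), np.float64(188.90017712178738)]
```

The fit has residuals of 1–2 px. The case is at (494, 78) with yaw 0.055 rad, the flap is at about 1.25–1.35 rad and the cover at about 1.86 rad. Heights and reach are consistent. Next I'll write a swing helper, check IK over both paths, and push the flap.

```bash
cat > arm.py <<'E'
from fit import *
from scipy.spatial.transform import Rotation as Ro
P=np.load("fit.npy"); HT=11
def pose(kind,a,r,gap=0,x=0,flip=1):
    """TCP pose with closed finger tips `gap` off the outer face of the plate at angle a, at r from the hinge."""
    th=np.radians(20 if kind=="flap" else 30); s=1 if kind=="flap" else -1
    d=5 if kind=="flap" else 10
    L=(flap if kind=="flap" else cover)(x,r,a,d+HT*abs(np.sin(a-th))+gap)
    cx=np.array([np.cos(P[2]),np.sin(P[2]),0]);cy=np.array([-cx[1],cx[0],0])
    z=s*np.sin(th)*cy-np.cos(th)*np.array([0,0,1]);X=flip*cx
    return world(P,L),Ro.from_matrix(np.c_[X,np.cross(z,X),z]).as_euler("xyz",degrees=True)
def up(p,z): q=np.array(p,float);q[2]=z;return q
def F(): 
    wait(.1);return np.array(get_obs()["wrist_force"])
E
python3 - <<'E'
from arm import *
for fl in(1,-1):
  for k,A in(("flap",(1.65,.8,0)),("cover",(1.95,1,0))):
    for a in A:
      p,o=pose(k,a,80 if k=="flap" else 140,25 if a>1.6 else 0,flip=fl)
      for q in(p,up(p,340)):
        j=solve_ik(q,o);print(fl,k,a,q.round(),None if j is None else np.round(j).tolist())
E
```

```text
1 flap 1.65 [501. -47. 149.] [-25.0, 5.0, 108.0, 18.0, 77.0, -34.0]
1 flap 1.65 [501. -47. 340.] [-25.0, -3.0, 96.0, 18.0, 96.0, -28.0]
1 flap 0.8 [495.  48. 136.] [-16.0, 3.0, 112.0, 20.0, 72.0, -26.0]
1 flap 0.8 [495.  48. 340.] [-16.0, -7.0, 99.0, 19.0, 94.0, -19.0]
1 flap 0 [494.  80.  81.] [-12.0, 7.0, 115.0, 21.0, 65.0, -26.0]
1 flap 0 [494.  80. 340.] [-12.0, -7.0, 100.0, 19.0, 93.0, -15.0]
1 cover 1.95 [484. 262. 203.] [36.0, 16.0, 92.0, -25.0, 89.0, 37.0]
1 cover 1.95 [484. 262. 340.] [36.0, 11.0, 84.0, -25.0, 101.0, 31.0]
1 cover 1 [492. 105. 216.] [22.0, 5.0, 104.0, -28.0, 83.0, 26.0]
1 cover 1 [492. 105. 340.] [22.0, 0.0, 96.0, -28.0, 94.0, 19.0]
1 cover 0 [497.  28. 106.] [14.0, 10.0, 112.0, -32.0, 68.0, 26.0]
1 cover 0 [497.  28. 340.] [14.0, -4.0, 99.0, -29.0, 91.0, 12.0]
-1 flap 1.65 [501. -47. 149.] [-25.0, 5.0, 108.0, 18.0, 77.0, 146.0]
-1 flap 1.65 [501. -47. 340.] None
-1 flap 0.8 [495.  48. 136.] None
-1 flap 0.8 [495.  48. 340.] None
-1 flap 0 [494.  80.  81.] None
-1 flap 0 [494.  80. 340.] None
-1 cover 1.95 [484. 262. 203.] [36.0, 16.0, 92.0, -25.0, 89.0, -143.0]
-1 cover 1.95 [484. 262. 340.] None
-1 cover 1 [492. 105. 216.] None
-1 cover 1 [492. 105. 340.] None
-1 cover 0 [497.  28. 106.] None
-1 cover 0 [497.  28. 340.] None
```

Run:
```python
from arm import *
import cv2
grip(0)
p0=np.array(get_obs()["tcp_pos"]);move_l(up(p0,340),speed=250)
p,o=pose("flap",1.65,80,25)
goto(up(p,340),o); f0=F(); print("t",get_obs()["t"],"bias",f0.round(1))
move_l(p,speed=200)
for a in np.r_[1.65:.15:8j]:
    p,o=pose("flap",a,80,0); move_l(p,speed=70)
    f=F()-f0; print(round(a,2),f.round(1),(np.array(get_obs()["tcp_pos"])-p).round(1))
    if np.linalg.norm(f)>35: print("STOP");break
print(get_obs()["t"],get_obs()["grip_width"])
for c in("scene","side"):
    cv2.imwrite(f"pics/{c}2.png",cv2.resize(get_image(c)[130:280,150:430,::-1],None,fx=2.8,fy=2.8,interpolation=cv2.INTER_CUBIC))
a=[cv2.imread(f"pics/{c}2.png")[:,:] for c in("scene","side")]
cv2.imwrite("pics/f2.png",np.vstack([cv2.resize(i,(560,300)) for i in a]))
```

```text
t 5.4333 bias [ 0.2 -0.2 -1.1]
1.65 [-0.9  0.3  0.7] [0.  0.  0.1]
1.44 [0.3 0.8 1.4] [ 0.   0.1 -0. ]
1.22 [-0.8  0.6  0.5] [-0.   0.1 -0. ]
1.01 [-0.  -0.3  1.3] [ 0.  0. -0.]
0.79 [0.1 2.5 7.8] [1.3 1.5 1.9]
0.58 [-1.1  0.1  1.4] [-0.2 -0.2 -0.3]
0.36 [0.2 0.6 0.7] [-0.3  0.1 -0.3]
0.15 [0.3 0.7 1. ] [-0.3  0.1 -0.3]
10.7417 -0.16345425779747855
```

View pics/f2.png

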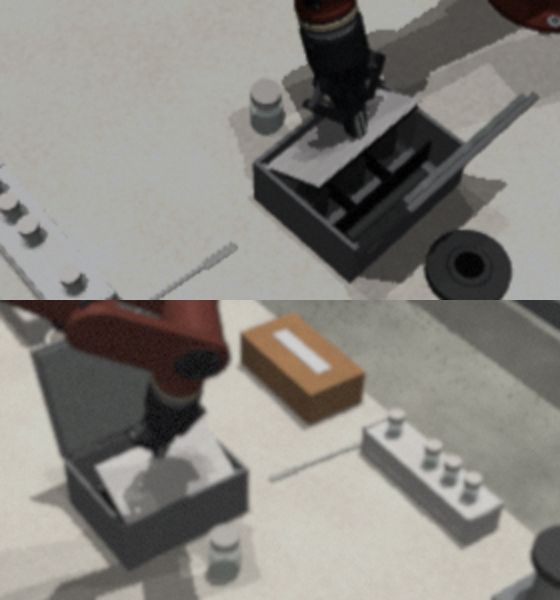

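The fingers are on the bare outer face, and the flap is mostly folded (scene crop around (345,140)). The cover and jar are untouched. Now a force-guarded finish.

Run:
```python
from arm import *
import cv2
f0=np.array([.2,-.2,-1.1])
for a in(.08,.02):
    p,o=pose("flap",a,80);move_l(p,speed=40);print(a,(F()-f0).round(1))
for i in range(14):
    p=p-[0,0,1.];move_l(p,speed=20);f=F()-f0;z=get_obs()["tcp_pos"][2];print(p[2].round(1),z.round(1),f.round(1))
    if f[2]>15: break
wait(.2)
move_l(up(p,345),speed=250)
print(get_obs()["t"])
for c in("scene","side"):
    print([ (np.round(d["extent"]).tolist(),round(d["score"],2)) for d in (get_image(c),spot_in("flap",c))[1][:2]])
ims=[cv2.resize(get_image(c)[130:280,150:430,::-1],(784,420),interpolation=cv2.INTER_CUBIC)[:, :] for c in("scene","side")]
cv2.imwrite("pics/f3.png",np.vstack([cv2.resize(i,(560,300)) for i in ims]))
```

```text
0.08 [-0.2  0.3  1. ]
0.02 [-1.1  0.2  1.5]
81.2 81.1 [-0.1  0.6  0.7]
80.2 80.1 [-0.3  0.5  1.9]
79.2 79.1 [0.5 0.1 1.3]
78.2 78.1 [0.4 1.3 1.5]
77.2 77.0 [-0.5  0.7  0.7]
76.2 76.1 [0.5 0.1 1.4]
75.2 75.1 [-1.3 -0.5  1.1]
74.2 74.1 [0.2 0.4 1. ]
73.2 73.1 [0.2 0.9 1.8]
72.2 72.0 [-0.5 -1.4  1.7]
71.2 71.1 [0.2 0.5 1.4]
70.2 70.1 [0.4 0.8 1.1]
69.2 69.1 [-0.3  1.1  2. ]
68.2 68.1 [0.2 0.9 0.6]
17.9333
[([324.0, 205.0, 74.0, 54.0], 0.7), ([375.0, 217.0, 88.0, 77.0], 0.29)]
[([232.0, 217.0, 64.0, 49.0], 0.64)]
```

View pics/f3.png

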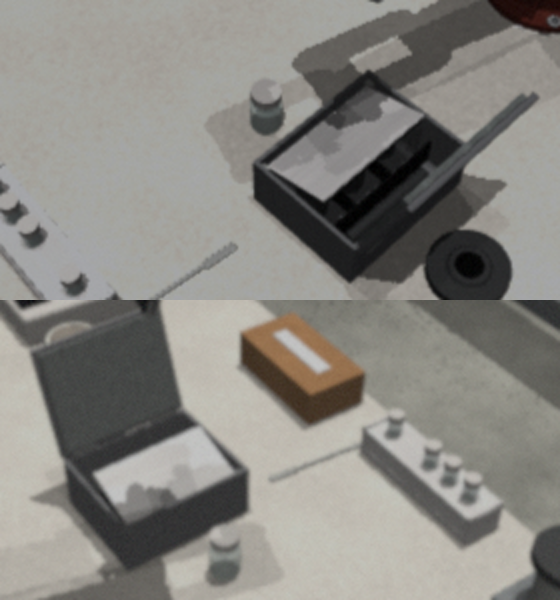

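The flap is lower but apparently not level yet: its free edge is at about (312,230)–(362,187) in the scene view. I'll estimate its angle.

Run:
```python
from arm import *
import cv2
for a in(0,.1,.2,.3,.4,.5):
    print(a,[proj(c,world(P,flap(95*s,105,a,5))).round(1).tolist() for c in("scene","side") for s in(1,-1)])
outs=[]
for c,(x,y) in(("scene",(270,160)),("side",(165,175))):
    im=np.mean([get_image(c)[:,:,::-1].astype(float) for _ in range(3)],0)[y:y+100,x:x+125]
    im=cv2.resize(np.clip((im/255)**.7*255,0,255).astype(np.uint8),None,fx=6,fy=6,interpolation=cv2.INTER_CUBIC)[:,:750]
    for a,col in((0,(0,0,255)),(.2,(0,255,0)),(.4,(255,0,0))):
        pts=[proj(c,world(P,flap(95*s,r,a,5))) for s,r in((1,0),(1,105),(-1,105),(-1,0))]
        cv2.polylines(im,[np.int32([(q-(x,y))*6 for q in pts])],True,col,1)
    pts=[proj(c,world(P,[110*s,90*t,90])) for s,t in((1,1),(1,-1),(-1,-1),(-1,1))]
    cv2.polylines(im,[np.int32([(q-(x,y))*6 for q in pts])],True,(0,255,255),1)
    outs.append(cv2.resize(im,(375*4//3,300)))
cv2.imwrite("pics/f4.png",np.vstack(outs))
```

```text
0 [[311.8, 238.2], [361.0, 195.0], [248.7, 198.8], [196.4, 223.1]]
0.1 [[311.7, 235.9], [361.2, 192.4], [248.8, 196.5], [196.3, 220.8]]
0.2 [[311.3, 233.2], [361.1, 189.7], [249.1, 194.4], [196.3, 218.6]]
0.3 [[310.6, 230.4], [360.7, 186.8], [249.6, 192.4], [196.5, 216.7]]
0.4 [[309.6, 227.3], [360.0, 183.7], [250.3, 190.7], [196.9, 215.1]]
0.5 [[308.3, 224.1], [358.9, 180.5], [251.1, 189.3], [197.4, 213.7]]
```

View pics/f4.png

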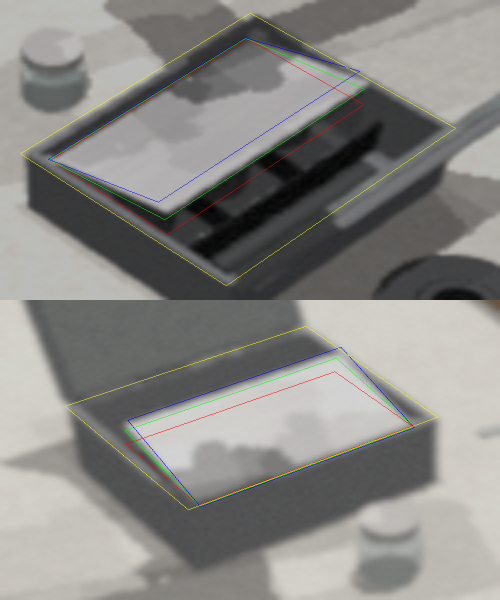

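The overlay shows the flap at about 0.25–0.35 rad. The TCP went to z = 68 with no reaction, which is below where that face should be, so either the tip or the flap isn't where I assumed. I'll return to that pose and look with the TCP marked.

Run:
```python
from arm import *
import cv2
p=np.array(get_obs()["tcp_pos"]);print(p,get_obs()["ee_rot"],F())
p,o=pose("flap",0.02,80)
move_l(up(p,110),speed=250);print(F())
move_l(up(p,69),speed=80);print(F())
ob=get_obs();T=np.array(ob["tcp_pos"]);print(T,ob["grip_width"],ob["t"])
z=Ro.from_euler("xyz",ob["ee_rot"],degrees=True).as_matrix()[:,2]
outs=[]
for c in("scene","side"):
    im=get_image(c)[:,:,::-1].astype(float)
    q=proj(c,T);x,y=(q-(60,60)).astype(int)
    im=cv2.resize(np.clip((im/255)**.6*255,0,255).astype(np.uint8)[y:y+110,x:x+125],None,fx=5,fy=5,interpolation=cv2.INTER_CUBIC)
    for k,col in((0,(0,0,255)),(20,(0,255,255)),(40,(0,255,0)),(60,(255,0,0))):
        cv2.circle(im,tuple(int(v) for v in (proj(c,T-k*z)-(x,y))*5),3,col,-1)
    outs.append(cv2.resize(im,(400,352)))
cv2.imwrite("pics/f5.png",np.hstack(outs))
```

```text
[493.80423197  79.32502305 345.01192303] [-1.60000921e+02 -1.85431357e-03  3.15956744e+00] [ 0.36904043 -0.72999263  0.66325615]
[ 0.17671387 -0.24111593 -0.68330433]
[0.47932753 0.16831215 0.19686931]
[494.12614711  79.26376908  69.24842606] -0.27635437936952684 20.5833
```

View pics/f5.png

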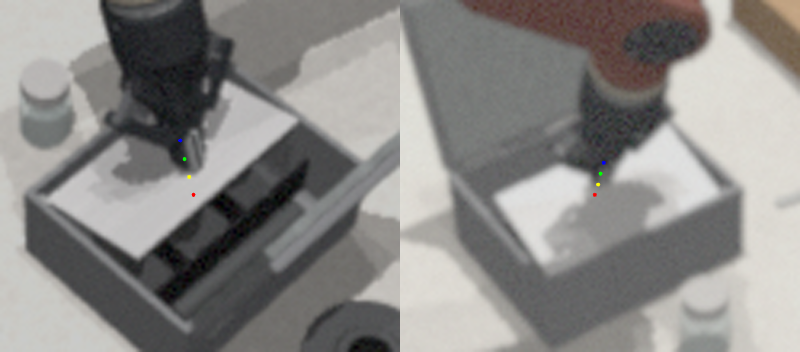

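The picture explains it. The shut fingertips end about 25–28 mm behind the reported TCP: the red TCP dot lies well past the tip, which is at about (198,168) in the left crop. The tip does rest on the flap, so I'll keep pushing down under force guard.

Run:
```python
from arm import *
import cv2
f0=np.array([.2,-.2,-.7])
p=np.array(pose("flap",0.02,80)[0])
for z in np.arange(66,40,-1.5):
    move_l(up(p,z),speed=30);ob=get_obs();f=np.array(ob["wrist_force"])-f0
    print(z,round(ob["tcp_pos"][2],1),f.round(1))
    if f[2]>15: break
wait(.2);print((F()-f0).round(1))
move_l(up(p,345),speed=250);print(get_obs()["t"])
outs=[]
for c,(x,y) in(("scene",(270,160)),("side",(165,175))):
    im=np.mean([get_image(c)[:,:,::-1].astype(float) for _ in range(3)],0)[y:y+100,x:x+125]
    im=cv2.resize(np.clip((im/255)**.7*255,0,255).astype(np.uint8),None,fx=6,fy=6,interpolation=cv2.INTER_CUBIC)
    pts=[proj(c,world(P,flap(95*s,r,0,5))) for s,r in((1,0),(1,105),(-1,105),(-1,0))]
    cv2.polylines(im,[np.int32([(q-(x,y))*6 for q in pts])],True,(0,0,255),1)
    outs.append(cv2.resize(im,(400,320)))
cv2.imwrite("pics/f6.png",np.hstack(outs))
```

```text
66.0 66.0 [ 0.2 -0.4  1.2]
64.5 64.5 [0.2 0.5 1.5]
63.0 62.9 [-0.1  0.7  1.6]
61.5 61.4 [-0.1  0.4  1.1]
60.0 59.8 [0.1 1.  0.4]
58.5 58.3 [0.5 0.1 2. ]
57.0 56.8 [ 0.1 -0.2  1.7]
55.5 55.4 [0.4 0.1 0.2]
54.0 53.8 [-0.1 -0.3  0.7]
52.5 52.3 [0.  0.7 2. ]
51.0 50.8 [0.6 0.8 1. ]
49.5 49.4 [-0.4  0.7  1.3]
48.0 48.7 [-2.  -0.3  6.7]
46.5 48.4 [-5.  -1.2 11.6]
45.0 48.2 [-7.9 -2.2 20.4]
[-7.7 -2.9 19.8]
26.0833
```

View pics/f6.png

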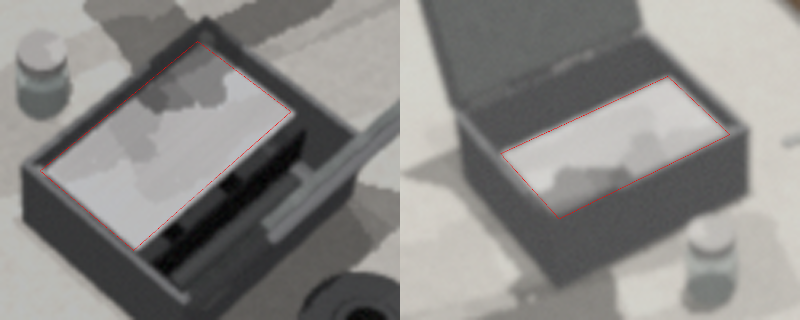

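The flap is fully down: the 20 N hard-stop reaction came at the expected height, and the a=0 outline matches in both views. For the cover I'll use a 30 mm tip offset and a tilt that varies from 45° to 15° through the swing.

```bash
cat > cov.py <<'E'
from arm import *
OFF=30
def cpose(a,r=150,gap=0):
    th=np.radians(15+30*max(a,0)/1.9)
    L=cover(0,r,a,10+HT*abs(np.sin(a-th))+gap)
    cx=np.array([np.cos(P[2]),np.sin(P[2]),0]);cy=np.array([-cx[1],cx[0],0])
    z=-np.sin(th)*cy-np.cos(th)*np.array([0,0,1])
    return world(P,L)+OFF*z,Ro.from_matrix(np.c_[cx,np.cross(z,cx),z]).as_euler("xyz",degrees=True)
E
python3 - <<'E'
from cov import *
S=np.linspace(1.95,.2,10)
ps=[cpose(1.95,gap=25)]+[cpose(a) for a in S]+[cpose(0)]
ps=[(up(ps[0][0],350),ps[0][1])]+ps
bad=[i for i,(p,o) in enumerate(ps) if solve_ik(p,o) is None];print("bad",bad,ps[0][0].round(),ps[1][0].round(),ps[-1][0].round())
assert not bad
cur=np.array(get_obs()["tcp_pos"])
move_l(up(ps[0][0],350),ps[0][1],speed=200)
f0=F();print(get_obs()["t"],f0.round(1))
move_l(*ps[1],speed=150)
for a in S:
    move_l(*cpose(a),speed=60);ob=get_obs();f=np.array(ob["wrist_force"])-f0
    print(round(a,2),f.round(1),(np.array(ob["tcp_pos"])-cpose(a)[0]).round(1))
    if np.linalg.norm(f)>30: print("STOP");break
print(ob["t"])
import cv2
outs=[cv2.resize(get_image(c)[y:y+150,x:x+190,::-1],(400,316),interpolation=cv2.INTER_CUBIC) for c,(x,y) in(("scene",(240,130)),("side",(140,110)))]
cv2.imwrite("pics/c1.png",np.hstack(outs))
E
```

```text
bad [] [485. 243. 350.] [485. 243. 192.] [498.  10.  74.]
27.7833 [0.1 0.3 0.3]
1.95 [ 0.2 -0.  -0.6] [ 0.1 -0.3  0.2]
1.76 [ 0.3 -0.4  0.2] [ 0.3 -0.7  0.9]
1.56 [ 0.5 -0.4  0.8] [ 0.1 -1.   0.5]
1.37 [-0.3 -0.3 -1.3] [ 0.  -1.   0.3]
1.17 [ 0.3 -0.8 -0.5] [-0.1 -0.9  0.1]
0.98 [-0.1 -0.8 -0.1] [-0.2 -0.8 -0.1]
0.78 [-0.2 -0.7 -0.2] [-0.3 -0.6 -0.2]
0.59 [-0.7 -0.5 -0.5] [-0.5 -0.5 -0.4]
0.39 [ 0.3 -0.  -1.1] [-0.5 -0.4 -0.5]
0.2 [-0.3 -0.6 -0.5] [-0.6 -0.3 -0.6]
35.3167
```

View pics/c1.png

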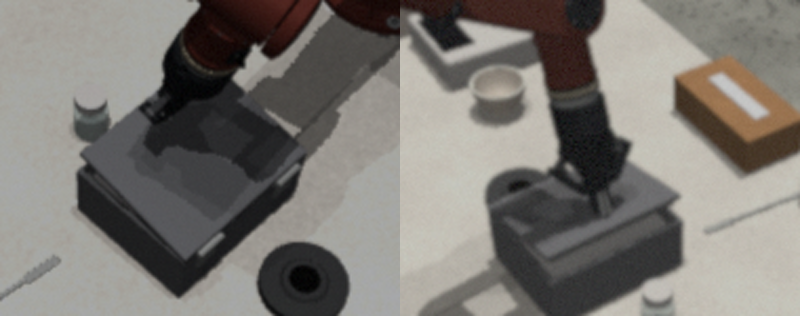

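The cover is pushed to about 0.2 rad, with the tips on its bare outer face near the free edge. I'll finish slowly under force guard.

Run:
```python
from cov import *
import cv2
f0=np.array([-.1,-.3,-.3])
for a in(.14,.09): move_l(*cpose(a),speed=30)
a=.08;p,o=cpose(0);p=up(p,cpose(.08)[0][2])
p=cpose(.08)[0];o=cpose(0)[1]
for i in range(22):
    p=p-[0,0,1.5];move_l(p,o,speed=18 if i else 25);ob=get_obs();f=np.array(ob["wrist_force"])-f0
    print(p[2].round(1),round(ob["tcp_pos"][2],1),f.round(1))
    if f[2]>14: break
wait(.2)
move_l(p+[0,0,120],speed=120);print(get_obs()["t"])
outs=[]
for c,(x,y) in(("scene",(250,150)),("side",(160,160))):
    im=np.mean([get_image(c)[:,:,::-1].astype(float) for _ in range(3)],0)[y:y+120,x:x+150]
    im=cv2.resize(np.clip((im/255)**.7*255,0,255).astype(np.uint8),None,fx=4,fy=4,interpolation=cv2.INTER_CUBIC)
    pts=[proj(c,world(P,cover(110*s,r,0,10))) for s,r in((1,0),(1,180),(-1,180),(-1,0))]
    cv2.polylines(im,[np.int32([(q-(x,y))*4 for q in pts])],True,(0,0,255),1)
    outs.append(cv2.resize(im,(400,320)))
cv2.imwrite("pics/c2.png",np.hstack(outs))
```

```text
83.9 83.8 [0.5 1.1 0.2]
82.4 82.4 [0.  0.6 1. ]
80.9 80.9 [1.  0.1 0.1]
79.4 79.3 [1.6 0.5 1.3]
77.9 77.7 [0.3 0.1 2. ]
76.4 76.2 [ 0.7 -0.7  0.6]
74.9 74.7 [0.2 0.7 0.5]
73.4 73.2 [ 1.1 -0.1  0.7]
71.9 71.7 [-0.4  0.3  1. ]
70.4 70.4 [ 0.5 -0.7  2.4]
68.9 70.1 [-3.   1.4  8.4]
67.4 69.8 [-6.   1.7 15. ]
40.6083
```

View pics/c2.png

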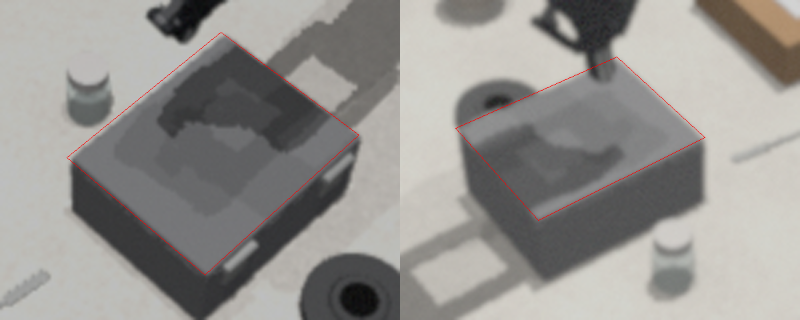

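The cover is flat on the rim, matching the a=0 outline at all four corners in both views. The jar, disc and spatula haven't moved, and the arm is clear. Handing in.

Run:
```python
from station import *
print(sign_off(),get_obs()["t"],get_obs()["wrist_force"])
```

```text
the job is handed in; nothing more can be done
the job is handed in; nothing more can be done
```

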